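# Hook the extraction flap shut with the pole

## Task

Take the hook pole from its rack, feel its hook down into the ring eye on top of the open flap and ease the flap fully shut with it until it snaps into its catch. Work the flap with the pole only and never force it; then lay the pole back in both cradles of its rack, hook down, as it lay at first, let go of it, and leave the other things on the bench alone.

Things in the scene. Friction and masses are not known exactly. Their poses are not given: they have to be found in the camera images.
- pole_grip (a point): Hook pole (loose, 0.28 kg): centre of its wooden handle, 110 long, 20 wide, 26 high, flat-sided, on the axis of the steel rod (12 diameter). x runs along the pole to the hook, z up when the hook points down; grip across y. The rod runs from 140 behind this point to 200 ahead.
- hook_tip (a point): Rounded lower end of the hook: a plain round pin, 8 diameter, bent straight down (-z) from the rod's front end. This point is 200 ahead of the handle's centre and 45 below the rod's axis; same axes as the handle.
- rack_seat (a point): Handle's centre when the pole lies in the rack, 86 above the bench; x along the seated pole to its hook. Fixed aluminium rack, base 270 x 70, two upward V cradles 105 behind and 115 ahead of this point, 44 wide at the mouth, tips 102 above the bench, bottoms 12 below the seated rod's axis. The pole starts within 8 along x of it.
- hood: Extraction mouth, fixed: upright grey frame 300 wide (y), 20 thick (x), 215 high; origin at its bottom centre, x away from the robot. Low sides (110 high) and low back behind it, open above. The flap is behind the frame and shuts against it when pulled to -x. Flap, eye and frame bend if the pole presses or pulls them with more than 30 N.
- flap_hinge (a point): On the flap's upright hinge axis (at hood x 18, y -115), 240 above the bench. Axes turn with the flap: y along the flap from hinge to free edge (230 away), x square to it, away from the robot when shut, z up. When shut these axes are parallel to the hood's.
- eye_slot (a point): On the flap, 160 along y from the hinge, 240 above the bench, same axes. The ring eye lies level at this height, clear above the flap's top (199): hole upright, 16 diameter, 28 over all, bar 6, post on its hinge side. It is clamped with its centre up to 25 either way along y from this point, unmeasured (x, z exact): find it by feel. Let the pin about 15 below this point.
- flap (a joint): Flap angle: 0 = fully shut, starts 0.45 to 0.75, grows as the free edge swings away from the robot. It stays where left (friction about 1 N at the eye). From 0.04 rad a spring ball catch resists, about 6 to 11 N at the eye; past about 0.015 it snaps to 0 and holds; there is a hard stop at 0.
- coupling: Bystander: stepped steel hose coupling, 56 diameter, 75 high, standing on the bench, origin under its centre.
- grease: Bystander: small closed jar, white and blue, 52 diameter, 70 high, origin under its centre.
- disc: Bystander: yellow abrasive ring lying flat, 90 diameter, 22 high, origin under its centre.

How it is judged:
By the outcome, as a careful person would: the job done as asked, in the order asked, and still so for the second after the job is handed in, with the robot touching nothing.
It also fails if it takes over 67 s, if anything falls off the work surface, if the arm or the gripper's body presses on something with over 40 N, if the wrist force passes 120 N, or if a joint passes its speed limit or range.

## Robot

A 6-joint arm with a two-finger parallel gripper is mounted at the origin on the work surface. World frame = base frame: x ahead of the robot, y to its left, z up, the work surface at z = 0. Lengths are in m, angles in rad, forces in N, time in s.
With the tool pointing down it reaches from about 0.225 to 0.725 m from the base axis. Payload 3.1 kg.
Tool frame: the origin (TCP) lies between the finger pads; the fingertips stand 25 mm ahead of it and the grasp point (between the pads) lies 6 mm ahead of it (ctrl.nose_length is the distance from the TCP to the fingertips, in m); x points along the fingers, y is the direction in which the jaws open and shut, and the axes are right-handed (so a half turn about x gives the same grasp; the last joint's range is limited). The gripper opens to 85 mm and grips with 20 to 120 N. Pads are 22 mm wide; open, the fingers measure 114 mm over their backs; the gripper's body (76 mm by 85 mm) begins 54 mm behind the grasp point. The pads swing forward as they close: fully open they stand 13 mm farther back than shut.
Start: joints at [1.141, 0.048, 0.099, 1.622, 0, 1.443], TCP at [0.156, 0.501, 0.23] pointing down, gripper open.
Joint ranges: [-2.91, 2.91], [-0.99, 1.94], [-1.21, 1.42], [-2.12, 2.29], [-1.49, 1.47], [-3.14, 3.14]. Speed limits (rad/s): [2.79, 2.79, 3.14, 3.14, 3.14, 3.14].

## Interface

Orientations are given as a unit quaternion [x, y, z, w].
In Python, from cell import status, capture, ticket, ctrl gives the robot as it stands. The module is installed in compiled form; this text tells all that it offers.
- The arm moves only by the tool jog_arm, never from a script. Its argument "increments" is one flat list of numbers, 4 for each row, row after row: the shift along the tool's x, y, z in m, then the turn about the tool's x in degrees. A call has exactly 10 rows; each row shifts and turns the commanded pose from where the row before left it, along the tool's axes as they then stand; what a row does not reach is not made up. A row lasts 1/8 s, in which the tool goes at most 62.5 mm and 10.7 degrees, less where a joint would pass 70% of its speed; a pose out of reach is approached as far as the arm can. A call is refused whole if a number of a shift passes 0.0625 or a number of a turn 10.7, either way. A call with a gripper value outside its range is refused whole. "gripper" is the opening, from 0 (shut) to 1 (fully open), set as the call begins (left out, the last holds). The fingers move at their own pace and stop on an object; the grip force is fixed at half the most. Time passes only in rows, so rows that do not move let the fingers close, or fill a call up. It gives the time, the measured TCP pose, the force and the opening at its end, in the units of the state.
- status.sense(): the state, without advancing time (a new reading comes with each control period).
- capture(name): name is "scene" or "top"; returns a dict with "color" (400x640x3 uint8, blue, green, red), "intrinsics" (3x3 intrinsics, pixels), "dist_coeffs" ([k1, k2, p1, p2, k3] as OpenCV has them; the pictures are not rectified), "R" (3x3) and "t" (3): a world point X has camera coordinates R X + t. Camera axes: x right, y down, z forward; pixel columns grow to the right and rows downward; lengths in m; the calibration is good to about 2 mm. A picture is of the moment at which its call begins. There is no depth.
- ticket.job_done(): hands the job in, once; it reports no verdict.
The state is a dict: "time_s": time; "qpos": joint angles; "joint_vel": joint speeds; "joint_torque": joint torques, N m; "ee_pos": TCP position; "tcp_rot": TCP orientation; "ft_force": force on the tool from outside, world axes, zero at the start; "wrist_torque": the same for the moment, N m; "opening": finger opening in m.
Only numpy, scipy, OpenCV 4.12 (cv2) and the standard library are available. Lean on these libraries where they do the work, as an engineer would, in place of code of your own. Each camera call takes 0.05 s, during which the arm holds its last target. There are 200 camera calls.

## Working session

There is one attempt and no reset: what is moved stays moved. The work goes in short steps, Python scripts to look and compute and a tool call to move; the robot and the scene stay as the last step left them, time stands still between calls to the robot, and variables do not carry over. Pictures are saved under pics/ and viewed, about 8 in all and at most 12, crops included, and the job is handed in when it is done.

Besides the shell and the picture viewer there is one more tool, called after "Call:" by a JSON object that holds its "name" and its "arguments", one argument or row to a line. jog_arm: Moves the arm, as the interface text tells. Its arguments: {"type":"object","properties":{"increments":{"type":"array"},"gripper":{"type":"number"}},"required":["increments"]}

```bash
mkdir -p pics; ls
python3 - <<'E'
from cell import status,capture,ctrl
import cv2,numpy as np
s=status.sense();print(s, ctrl.nose_length)
for n in("scene","top"):
    c=capture(n);cv2.imwrite(f"pics/{n}0.png",c["color"]);print(n,c["intrinsics"],c["dist_coeffs"],c["R"],c["t"])
E
```

```text
pics
{'time_s': 0.0, 'qpos': array([ 1.14119068e+00,  4.87404564e-02,  9.75688209e-02,  1.62197832e+00,
       -2.63106907e-06,  1.44299837e+00]), 'joint_vel': array([ 0.00040192, -0.00030778, -0.0010292 , -0.00115245, -0.00043876,
        0.00043946]), 'joint_torque': array([-2.18304635e-04, -3.38785851e+01,  3.20013463e+01,  2.03260244e-02,
       -2.04057078e-04, -5.12751441e-06]), 'ee_pos': array([0.15580777, 0.50070234, 0.22830796]), 'tcp_rot': array([ 0.10550026,  0.69929849, -0.10710082,  0.69884242]), 'ft_force': array([ 0.23856335,  0.66477525, -0.25074487]), 'wrist_torque': array([ 0.01381378, -0.03506347, -0.01619413]), 'opening': 0.08518983190494482} 0.025
scene [[365.478965     0.         320.34541063]
 [  0.         365.478965   196.4830009 ]
 [  0.           0.           1.        ]] [-0.05493145  0.          0.          0.          0.        ] [[-0.54580632  0.8378801  -0.00723911]
 [ 0.6962465   0.44870365 -0.56027301]
 [-0.46619338 -0.31084076 -0.82827637]] [ 0.26493619 -0.29292256  1.34140709]
top [[458.2440627    0.         335.3085127 ]
 [  0.         458.2440627  197.75248938]
 [  0.           0.           1.        ]] [0.00035431 0.         0.         0.         0.        ] [[-0.00914502 -0.99990994  0.00982289]
 [-0.99910602  0.00873132 -0.04136332]
 [ 0.04127383 -0.01019238 -0.99909588]] [0.04237635 0.54651652 1.27498651]
```

View pics/scene0.png

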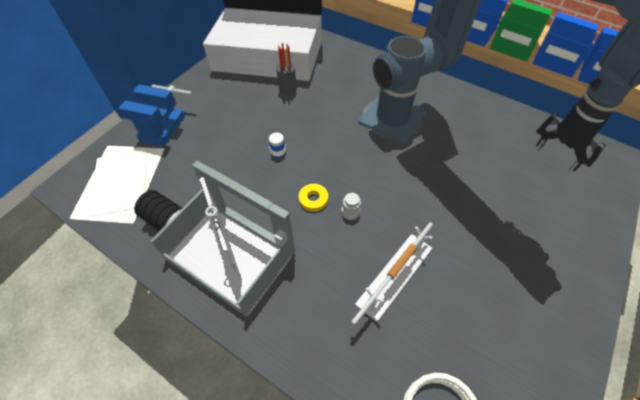

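View pics/top0.png

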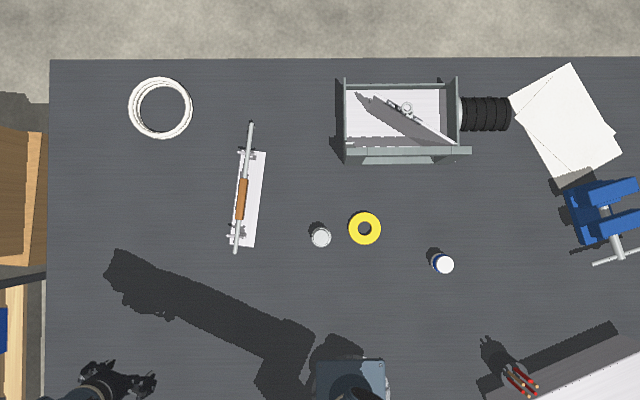

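The scene view shows the pole in its rack (handle about (402,262)), the coupling (351,205), disc (313,197), jar (277,145), and the hood with the flap open and its eye near (211,212). In the top view the handle runs (246,178) to (239,220), the hook end is at (250,121), and the eye is near (405,108).

```bash
cat > h.py <<'E'
import numpy as np,cv2
from cell import capture,status
def ray(c,px):
    p=cv2.undistortPoints(np.array(px,float).reshape(-1,1,2),c["intrinsics"],c["dist_coeffs"]).reshape(-1,2)
    d=np.c_[p,np.ones(len(p))]@c["R"]; o=-c["R"].T@c["t"]; return o,d
def cast(c,px,z):
    o,d=ray(c,px); return o+d*((z-o[2])/d[:,2:])
def tri(rs):
    A=0;b=0
    for o,d in rs:
        d=d/np.linalg.norm(d);P=np.eye(3)-np.outer(d,d);A=A+P;b=b+P@o
    return np.linalg.solve(A,b)
def proj(c,X):
    return cv2.projectPoints(np.array(X,float).reshape(-1,1,3),cv2.Rodrigues(c["R"])[0],c["t"],c["intrinsics"],c["dist_coeffs"])[0].reshape(-1,2)
E
python3 - <<'E'
from h import *
C={n:capture(n) for n in("scene","top")}
hs=[]
for n,c in C.items():
    hsv=cv2.cvtColor(c["color"],cv2.COLOR_BGR2HSV)
    m=cv2.inRange(hsv,(8,120,60),(18,255,255))
    k,l,st,ce=cv2.connectedComponentsWithStats(m)
    for i in range(1,k):
        if st[i,4]>80:
            print(n,st[i],ce[i])
            r=cv2.minAreaRect(np.argwhere(l==i)[:,::-1].astype(np.float32)); print(r, cast(c,[r[0]],.099), cast(c,cv2.boxPoints(r),.099).round(4).tolist())
t=C["top"]["color"];s=C["scene"]["color"]
a=cv2.resize(t[60:180,320:480],None,fx=5,fy=5,interpolation=cv2.INTER_CUBIC)
b=cv2.resize(s[150:320,140:300],None,fx=3.5,fy=3.5,interpolation=cv2.INTER_CUBIC)
d=cv2.resize(t[110:265,215:285],None,fx=3.8,fy=3.8,interpolation=cv2.INTER_CUBIC)
cv2.imwrite("pics/a.png",a);
w=np.zeros((600,560+270,3),np.uint8);w[:b.shape[0],:b.shape[1]]=b;w[:d.shape[0],562:562+d.shape[1]]=d
cv2.imwrite("pics/b.png",w[:,:800])
E
```

```text
scene [ 325    0   99   37 1234] [378.67179903  12.09886548]
((376.3999938964844, 8.299989700317383), (101.50910949707031, 26.87936019897461), 18.434947967529297) [[-0.47777394 -0.3315664   0.099     ]] [[-0.3763, -0.541, 0.099], [-0.6017, -0.6369, 0.099], [-0.5813, -0.1269, 0.099], [-0.3777, -0.0777, 0.099]]
scene [564   0  34  16 212] [579.96698113   6.90566038]
((579.9407348632812, 7.270776748657227), (33.57614517211914, 8.481866836547852), 17.52556800842285) [[-1.03429514  0.43841653  0.099     ]] [[-0.9914, 0.3673, 0.099], [-1.0793, 0.3626, 0.099], [-1.0785, 0.5103, 0.099], [-0.9922, 0.5108, 0.099]]
scene [598  10  28  16 164] [611.58536585  17.54878049]
((611.7000122070312, 17.400001525878906), (27.511817932128906, 8.5381498336792), 18.434947967529297) [[-1.03498316  0.58043173  0.099     ]] [[-0.9934, 0.5222, 0.099], [-1.0801, 0.5226, 0.099], [-1.0778, 0.6396, 0.099], [-0.9924, 0.6359, 0.099]]
scene [ 464   44  122   50 1009] [527.07730426  69.14965312]
((526.8248291015625, 62.52745056152344), (125.59028625488281, 24.70981216430664), 20.15174674987793) [[-0.45479     0.3351659
[... 298 characters left out ...]
7   0.099     ]] [[-0.3811, 0.683, 0.099], [-0.558, 0.717, 0.099], [-0.5339, 0.7711, 0.099], [-0.3613, 0.7343, 0.099]]
scene [389 244  28  33 253] [402.2173913  259.84189723]
((402.2195129394531, 259.9756164550781), (6.871645927429199, 37.79405212402344), 38.65980529785156) [[0.54560715 0.28610492 0.099     ]] [[0.5954, 0.2709, 0.099], [0.49, 0.2851, 0.099], [0.4937, 0.302, 0.099], [0.5983, 0.2872, 0.099]]
top [235 178  13  42 323] [241.02167183 198.625387  ]
((240.99951171875, 198.62896728515625), (7.9022297859191895, 41.174774169921875), 7.35237979888916) [[0.54310405 0.28446321 0.099     ]] [[0.4914, 0.3015, 0.099], [0.5979, 0.2878, 0.099], [0.595, 0.2673, 0.099], [0.4885, 0.2812, 0.099]]
```

View pics/a.png

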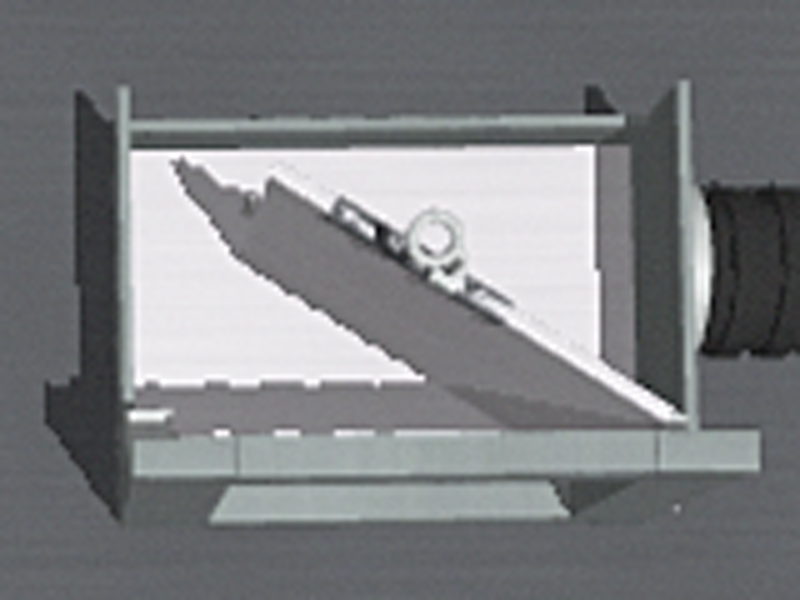

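View pics/b.png

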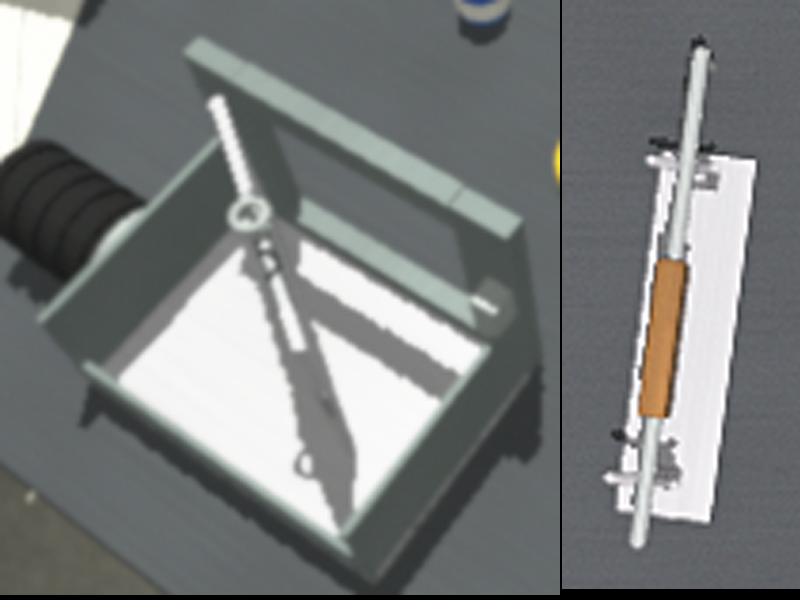

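The top crop shows the eye's centre at crop (435,237), i.e. (406.6,107), the frame's top from (133,430) to (760,475), and the flap's hinge near (680,420). The scene crop shows the eye at (249,213), i.e. (210.8,210.5). The pole lies hook forward, about -7° in yaw.

Run:
```python
from h import *
C={n:capture(n) for n in("scene","top")}
T=C["top"];S=C["scene"]
f=lambda p,k,o:[[ (x+.5)/k-.5+o[0],(y+.5)/k-.5+o[1]] for x,y in p]
e=f([(435,237)],5,(320,60)); es=f([(249,213)],3.5,(140,150))
print("eye top@.24",cast(T,e,.24),"scene@.24",cast(S,es,.24))
a=ray(T,e);b=ray(S,es);print("tri",tri([(a[0],a[1][0]),(b[0],b[1][0])]))
print("frame top@.215",cast(T,f([(133,432),(760,430),(133,476),(760,474)],5,(320,60)),.215).round(4))
print("frame scene",cast(S,f([(203,36),(522,215),(184,50),(510,237)],3.5,(140,150)),.215).round(4))
print("flap ends@.199",cast(T,f([(275,165),(685,415)],5,(320,60)),.199).round(4))
# rod ends at z .086(+6 top)
print("rod",cast(T,f([(702,48),(638,545)],3.8,(215-562/3.8,110)),.09).round(4))
print("base",cast(T,f([(757,160),(710,520),(617,512)],3.8,(215-562/3.8,110)),.006).round(4))
# bystanders
for n,c in C.items():
    hsv=cv2.cvtColor(c["color"],cv2.COLOR_BGR2HSV)
    m=cv2.inRange(hsv,(22,150,120),(35,255,255));mm=cv2.moments(m,True);print(n,"disc",cast(c,[[mm["m10"]/mm["m00"],mm["m01"]/mm["m00"]]],.015))
print("coup",cast(T,[[320,237]],.07),cast(S,[[351,200]],.07),"jar",cast(T,[[443,264]],.07))
```

```text
eye top@.24 [[ 0.74751858 -0.12816539  0.24      ]] scene@.24 [[ 0.74402459 -0.13015722  0.24      ]]
tri [ 0.74597321 -0.12697207  0.24543869]
frame top@.215 [[ 0.6611  0.0126  0.215 ]
 [ 0.6598 -0.2858  0.215 ]
 [ 0.6401  0.0128  0.215 ]
 [ 0.6388 -0.2854  0.215 ]]
frame scene [[ 0.6384 -0.2833  0.215 ]
 [ 0.6361  0.011   0.215 ]
 [ 0.656  -0.2859  0.215 ]
 [ 0.6545  0.0144  0.215 ]]
flap ends@.199 [[ 0.7931 -0.0581  0.199 ]
 [ 0.6698 -0.2547  0.199 ]]
rod [[0.7456 0.2584 0.09  ]
 [0.4012 0.3029 0.09  ]]
base [[0.6789 0.2322 0.006 ]
 [0.4125 0.2676 0.006 ]
 [0.4191 0.3359 0.006 ]]
scene disc [[ 0.46170245 -0.04252135  0.015     ]]
top disc [[ 0.46182473 -0.04206639  0.015     ]]
coup [[0.44001689 0.07988355 0.07      ]] [[0.44161684 0.07757605 0.07      ]] jar [[ 0.36503529 -0.24762029  0.07      ]]
```

Call:
{"name": "jog_arm", "arguments": {
  "increments": [0, 0, 0, -9.8, 0.005, -0.0182, 0.048, 0, 0.005, -0.0182, 0.048, 0, 0.007, -0.0182, 0.048, 0, 0.007, -0.0182, 0.048, 0, 0.007, -0.0182, 0.048, 0, 0.007, -0.0182, 0.048, 0, 0.007, -0.0182, 0.048, 0, 0.007, -0.0182, 0.048, 0, 0.007, -0.0182, 0.048, 0],
  "gripper": 1
}}

```text
time_s: 1.55
ee_pos: [0.5644, 0.2816, 0.1702]
tcp_rot: [0.046, 0.706, -0.046, 0.706]
ft_force: [0.2, 0.2, 0.7]
opening: 0.0854
```

Call:
{"name": "jog_arm", "arguments": {
  "increments": [0.02, 0, 0, 0, 0.02, 0, 0, 0, 0.02, 0, 0, 0, 0.012, 0, 0, 0, 0.006, 0, 0, 0, 0, 0, 0, 0, 0, 0, 0, 0, 0, 0, 0, 0, 0, 0, 0, 0, 0, 0, 0, 0]
}}

```text
time_s: 2.8
ee_pos: [0.5631, 0.2826, 0.0928]
tcp_rot: [0.046, 0.705, -0.046, 0.706]
ft_force: [-0.4, 0.1, 1.2]
opening: 0.0852
```

Call:
{"name": "jog_arm", "arguments": {
  "increments": [0, 0, 0, 0, 0, 0, 0, 0, 0, 0, 0, 0, 0, 0, 0, 0, 0, 0, 0, 0, 0, 0, 0, 0, 0, 0, 0, 0, 0, 0, 0, 0, 0, 0, 0, 0, 0, 0, 0, 0],
  "gripper": 0
}}

```text
time_s: 4.05
ee_pos: [0.5631, 0.2827, 0.0928]
tcp_rot: [0.046, 0.706, -0.046, 0.706]
ft_force: [-2.1, 0.2, 3.5]
opening: 0.0175
```

Call:
{"name": "jog_arm", "arguments": {
  "increments": [-0.005, 0, 0, 0, -0.01, 0, 0, 0, -0.02, 0, 0, 0, -0.025, 0, 0, 0, -0.03, 0, 0, 0, -0.03, 0, 0, 0, -0.03, 0, 0, 0, -0.03, 0, 0, 0, -0.025, 0, 0, 0, -0.015, 0, 0, 0]
}}

```text
time_s: 5.3
ee_pos: [0.5634, 0.2825, 0.3144]
tcp_rot: [0.046, 0.705, -0.046, 0.706]
ft_force: [-0.1, 0.1, -2.3]
opening: 0.0174
```

Run:
```python
from h import *
s=status.sense();print(s["ee_pos"],s["ft_force"],s["wrist_torque"],s["opening"])
C={n:capture(n) for n in("scene","top")}
# check pole pose: expected model points projected vs seen
p=s["ee_pos"];yaw=-.13;u=np.array([np.cos(yaw),np.sin(yaw),0])
g=p-[0,0,.006]-u*.02
print("exp handle",g)
for n,c in C.items():
    hsv=cv2.cvtColor(c["color"],cv2.COLOR_BGR2HSV); print(n,proj(c,[g,g+u*.2,g+u*.2-[0,0,.045],g-u*.14]).round(1).tolist())
t=C["top"]["color"];b=C["scene"]["color"]
q=lambda im,x0,y0,w,h,k:cv2.resize(im[y0:y0+h,x0:x0+w],None,fx=k,fy=k,interpolation=cv2.INTER_CUBIC)
w=np.hstack([q(b,300,170,130,145,4),q(t,200,80,65,145,4)]);print(w.shape);cv2.imwrite("pics/c.png",w)
```

```text
[0.56335647 0.28246741 0.31444734] [-0.10166821  0.05583513 -2.32900714] [-6.12118211e-05 -4.81618033e-02  3.55339262e-02] 0.017369709111680832
exp handle [0.54352523 0.28506009 0.30844734]
scene [[420.6, 216.3], [361.7, 288.7], [359.6, 296.8], [454.0, 174.8]]
top [[221.7, 194.6], [233.7, 103.2], [237.9, 108.2], [213.1, 259.5]]
(580, 780, 3)
```

View pics/c.png

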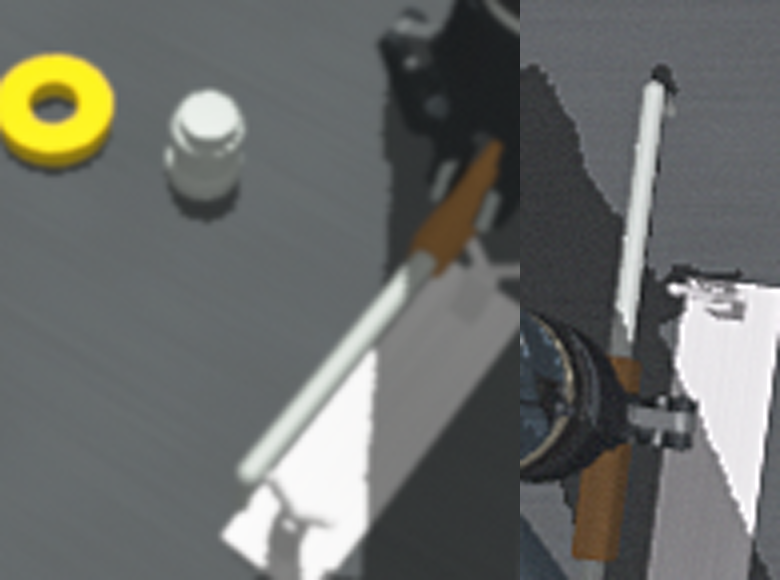

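The lifted pole matches the expected projections: the rod's front end is seen at (361,288) in scene and (234,101) in top, hook down, grip straight.

Call:
{"name": "jog_arm", "arguments": {
  "increments": [0, 0, 0, -7.4, 0, -0.03, 0, 0, 0, -0.05, 0, 0, 0, -0.055, 0, 0, 0, -0.055, 0, 0, 0, -0.055, 0.0025, 0, 0, -0.055, 0, 0, 0, -0.05, 0, 0, 0, -0.04, 0, 0, 0, -0.0215, 0, 0]
}}

```text
time_s: 6.65
ee_pos: [0.5643, -0.1309, 0.3112]
tcp_rot: [0.002, 0.708, -0.001, 0.706]
ft_force: [0.6, 0.2, -3.0]
opening: 0.0174
```

Run:
```python
from h import *
s=status.sense();print(s["ee_pos"],s["tcp_rot"],s["ft_force"],s["wrist_torque"],s["opening"])
C={n:capture(n) for n in("scene","top")}
p=s["ee_pos"];R=__import__("scipy.spatial.transform",fromlist=["Rotation"]).Rotation.from_quat(s["tcp_rot"]).as_matrix()
u=R[:,2];tip=p+R[:,0]*.051+u*.18;print("tip",tip)
for n,c in C.items():
    print(n,"tip,rodend,eye",proj(c,[tip,tip+[0,0,.045],[.746,-.129,.24]]).round(1).tolist())
t=C["top"]["color"];b=C["scene"]["color"]
q=lambda im,x0,y0,w,h,k:cv2.resize(im[y0:y0+h,x0:x0+w],None,fx=k,fy=k,interpolation=cv2.INTER_CUBIC)
w=np.hstack([q(b,175,170,80,100,5),q(t,370,70,80,100,5)]);cv2.imwrite("pics/d.png",w)
```

```text
[ 0.56425009 -0.13090315  0.31118599] [ 0.00160233  0.70781776 -0.00113101  0.70639237] [ 0.57483114  0.22940198 -2.99241183] [0.07769001 0.00670329 0.03176623] 0.01744257828685622
tip [ 0.74414564 -0.13156463  0.25982303]
scene tip,rodend,eye [[208.1, 205.6], [202.6, 194.3], [210.6, 211.3]]
top tip,rodend,eye [[409.5, 106.4], [413.1, 101.4], [407.0, 107.6]]
```

View pics/d.png

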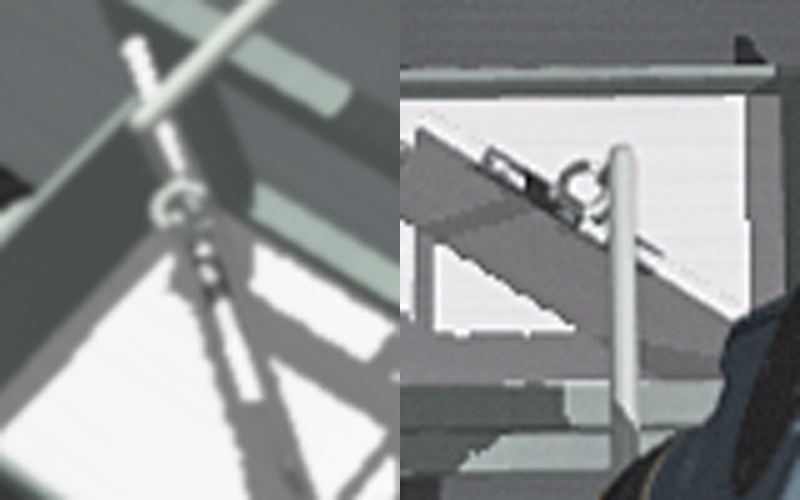

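In the crop, the rod's front end is at top (414.2,100) and scene (203,194), with the eye at top (407,107.4). The rod looks about 1 px off the expected column, so I'll measure it properly.

```bash
cat >> h.py <<'E'
from scipy.spatial.transform import Rotation as Ro
def tip():
    s=status.sense();R=Ro.from_quat(s["tcp_rot"]).as_matrix()
    return s,s["ee_pos"]+R[:,0]*.051+R[:,2]*.18,R
E
python3 - <<'E'
from h import *
c=capture("top");S=capture("scene");s,t,R=tip();print(s["ee_pos"],t,s["ft_force"], np.arctan2(R[1,2],R[0,2]),np.arcsin(R[2,2]))
g=cv2.cvtColor(c["color"],cv2.COLOR_BGR2GRAY).astype(int)
for r in (102,106,112,120,130,140,146): print(r,g[r,408:421].tolist(), proj(c,[t+[0,0,.045]-R[:,2]*d for d in (0,.05,.1)]).round(1).tolist() if r==102 else "")
print("rod end cast",cast(c,[[414.2,101]],.305),"eye",cast(c,[[406.7,107]],.24))
print("rod end scene@.305",cast(S,[[203,194]],.305))
E
```

```text
[ 0.5647311  -0.12827471  0.31199425] [ 0.74468732 -0.12848822  0.26084041] [-0.61843826  0.84070209 -2.98575216] -0.0016107265049360472 -0.0008550949433046122
102 [213, 204, 156, 144, 193, 211, 206, 202, 215, 234, 232, 232, 232] [[411.7, 101.1], [412.1, 123.8], [412.4, 146.6]]
106 [150, 69, 86, 150, 191, 213, 211, 199, 207, 232, 229, 228, 229] 
112 [223, 208, 137, 141, 188, 208, 210, 200, 209, 235, 231, 231, 230] 
120 [121, 115, 112, 139, 188, 208, 219, 203, 191, 233, 229, 214, 160] 
130 [118, 123, 119, 127, 184, 208, 222, 205, 137, 114, 122, 124, 122] 
140 [127, 127, 124, 121, 178, 205, 222, 208, 147, 94, 104, 108, 106] 
146 [204, 206, 194, 128, 175, 202, 225, 207, 178, 177, 179, 178, 147] 
rod end cast [[ 0.74503068 -0.13401841  0.305     ]] eye [[ 0.747517   -0.12839867  0.24      ]]
rod end scene@.305 [[ 0.74310557 -0.13133446  0.305     ]]
```

Call:
{"name": "jog_arm", "arguments": {
  "increments": [0, 0.004, 0.002, 0, 0, 0, 0, 0, 0.005, 0, 0, 0, 0.005, 0, 0, 0, 0.004, 0, 0, 0, 0.003, 0, 0, 0, 0.001, 0, 0, 0, 0.001, 0, 0, 0, 0.001, 0, 0, 0, 0, 0, 0, 0]
}}

```text
time_s: 8.1
ee_pos: [0.5669, -0.125, 0.2925]
tcp_rot: [0.001, 0.707, -0.001, 0.707]
ft_force: [-0.2, 0.2, -2.9]
opening: 0.0173
```

Run:
```python
from h import *
s,t,R=tip();print(s["ee_pos"],t,s["ft_force"],s["wrist_torque"])
```

```text
[ 0.56686373 -0.12499208  0.29249457] [ 0.74686306 -0.12529512  0.24149307] [-0.18588777  0.20725832 -2.94916569] [-0.01236222 -0.02155096 -0.00291019]
```

Call:
{"name": "jog_arm", "arguments": {
  "increments": [0.001, 0, 0, 0, 0, 0, 0, 0, 0.001, 0, 0, 0, 0, 0, 0, 0, 0.001, 0, 0, 0, 0, 0, 0, 0, 0.001, 0, 0, 0, 0, 0, 0, 0, 0, 0, 0, 0, 0, 0, 0, 0]
}}

```text
time_s: 9.35
ee_pos: [0.5669, -0.125, 0.2885]
tcp_rot: [0.001, 0.707, -0.001, 0.707]
ft_force: [1.3, 0.4, -2.7]
opening: 0.0174
```

Call:
{"name": "jog_arm", "arguments": {
  "increments": [0.001, 0, 0, 0, 0, 0, 0, 0, 0.001, 0, 0, 0, 0, 0, 0, 0, 0.001, 0, 0, 0, 0, 0, 0, 0, 0.001, 0, 0, 0, 0, 0, 0, 0, 0.001, 0, 0, 0, 0, 0, 0, 0]
}}

```text
time_s: 10.6
ee_pos: [0.5668, -0.125, 0.2834]
tcp_rot: [0.001, 0.707, -0.001, 0.707]
ft_force: [0.3, -0.6, -2.6]
opening: 0.0171
```

Run:
```python
from h import *
c=capture("top");S=capture("scene")
s,t,R=tip();print(t,s["ft_force"],s["wrist_torque"]);print(proj(c,[t]),proj(S,[t]))
q=lambda im,x0,y0,w,h,k:cv2.resize(im[y0:y0+h,x0:x0+w],None,fx=k,fy=k,interpolation=cv2.INTER_CUBIC)
cv2.imwrite("pics/e.png",np.hstack([q(S["color"],185,185,50,50,8),q(c["color"],385,85,50,50,8)]))
```

```text
[ 0.74682042 -0.12525018  0.2324798 ] [-1.24174314  0.5233666  -1.95296573] [-0.02171426 -0.08845066 -0.02931821]
[[404.83389862 108.07039481]] [[212.36222872 214.06629583]]
```

View pics/e.png

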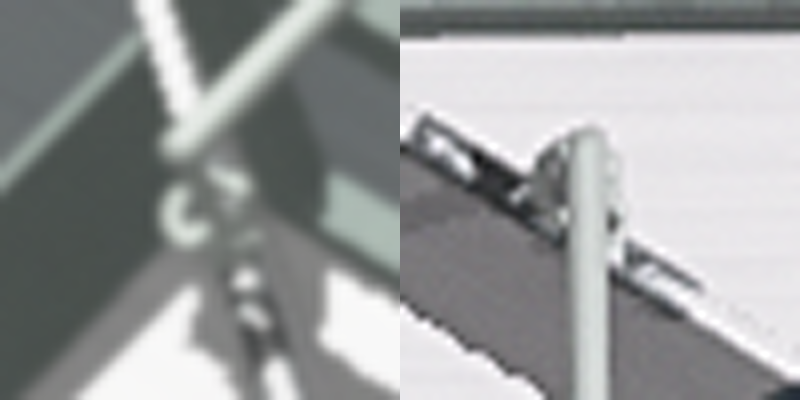

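The scene crop shows the hook's pin entering the ring at about (211,212), and nothing has resisted it, although the tip is below ring level. So it is in the hole, and I lower it to about 15 below.

Call:
{"name": "jog_arm", "arguments": {
  "increments": [0.001, 0, 0, 0, 0.001, 0, 0, 0, 0.001, 0, 0, 0, 0.001, 0, 0, 0, 0.001, 0, 0, 0, 0.001, 0, 0, 0, 0.001, 0, 0, 0, 0, 0, 0, 0, 0, 0, 0, 0, 0, 0, 0, 0]
}}

```text
time_s: 11.95
ee_pos: [0.5669, -0.125, 0.2766]
tcp_rot: [0.001, 0.707, -0.001, 0.707]
ft_force: [-0.4, -0.1, -3.0]
opening: 0.0173
```

Run:
```python
from h import *
s,t,R=tip();print(t,s["ft_force"],s["wrist_torque"])
```

```text
[ 0.74687847 -0.12526812  0.2255724 ] [-0.39536191 -0.12740024 -3.02629994] [ 0.00635265 -0.01874355 -0.00794492]
```

Call:
{"name": "jog_arm", "arguments": {
  "increments": [0, 0.0009, -0.0014, 0, 0, 0.0009, -0.0014, 0, 0, 0.0009, -0.0014, 0, 0, 0.0009, -0.0014, 0, 0, 0.0008, -0.0014, 0, 0, 0.0008, -0.0014, 0, 0, 0.0008, -0.0014, 0, 0, 0.0008, -0.0014, 0, 0, 0.0008, -0.0015, 0, 0, 0.0007, -0.0015, 0]
}}

```text
time_s: 13.2
ee_pos: [0.5526, -0.1166, 0.2765]
tcp_rot: [0.001, 0.707, -0.001, 0.707]
ft_force: [0.9, -1.2, -2.7]
opening: 0.0173
```

Run:
```python
from h import *
s,t,R=tip();print(t,s["ft_force"],s["wrist_torque"])
```

```text
[ 0.73254993 -0.11694497  0.22551155] [ 0.88136187 -1.19487817 -2.72862432] [-0.31677613 -0.20328563 -0.21556927]
```

Call:
{"name": "jog_arm", "arguments": {
  "increments": [0, 0.0005, -0.0015, 0, 0, 0.0005, -0.0015, 0, 0, 0.0005, -0.0015, 0, 0, 0.0005, -0.0015, 0, 0, 0.0005, -0.0015, 0, 0, 0.0005, -0.0015, 0, 0, 0.0005, -0.0015, 0, 0, 0.0005, -0.0015, 0, 0, 0.0005, -0.0015, 0, 0, 0.0005, -0.0015, 0]
}}

```text
time_s: 14.45
ee_pos: [0.5376, -0.1116, 0.2765]
tcp_rot: [0.001, 0.707, -0.001, 0.707]
ft_force: [0.9, -1.1, -1.9]
opening: 0.0174
```

Run:
```python
from h import *
s,t,R=tip();print(t,s["ft_force"],s["wrist_torque"])
```

```text
[ 0.7175781  -0.11184489  0.22549677] [ 0.92641183 -1.06776338 -1.88991025] [-0.18227067 -0.18134916 -0.09616472]
```

Call:
{"name": "jog_arm", "arguments": {
  "increments": [0, 0.0006, -0.0015, 0, 0, 0.0005, -0.0015, 0, 0, 0.0005, -0.0015, 0, 0, 0.0005, -0.0015, 0, 0, 0.0005, -0.0015, 0, 0, 0.0005, -0.0015, 0, 0, 0.0004, -0.0016, 0, 0, 0.0004, -0.0016, 0, 0, 0.0004, -0.0016, 0, 0, 0.0004, -0.0016, 0]
}}

```text
time_s: 15.7
ee_pos: [0.5222, -0.1069, 0.2765]
tcp_rot: [0.001, 0.707, -0.001, 0.707]
ft_force: [0.6, -1.7, -2.6]
opening: 0.0173
```

Call:
{"name": "jog_arm", "arguments": {
  "increments": [0, 0.0004, -0.0015, 0, 0, 0.0004, -0.0015, 0, 0, 0.0004, -0.0015, 0, 0, 0.0003, -0.0015, 0, 0, 0.0003, -0.0015, 0, 0, 0.0003, -0.0015, 0, 0, 0.0003, -0.0015, 0, 0, 0.0003, -0.0015, 0, 0, 0.0002, -0.0015, 0, 0, 0.0002, -0.0015, 0]
}}

```text
time_s: 16.95
ee_pos: [0.5072, -0.1038, 0.2765]
tcp_rot: [0.001, 0.707, -0.001, 0.707]
ft_force: [0.8, -2.1, -2.2]
opening: 0.0175
```

Run:
```python
from h import *
c=capture("top")
s,t,R=tip();print(t,s["ft_force"],s["wrist_torque"])
cv2.imwrite("pics/f.png",cv2.resize(c["color"][70:170,330:470],None,fx=5,fy=5,interpolation=cv2.INTER_CUBIC))
```

```text
[ 0.68702666 -0.10394352  0.22555037] [ 0.43584352 -1.62789505 -2.63677073] [-0.27254934 -0.19882068 -0.20669965]
```

View pics/f.png

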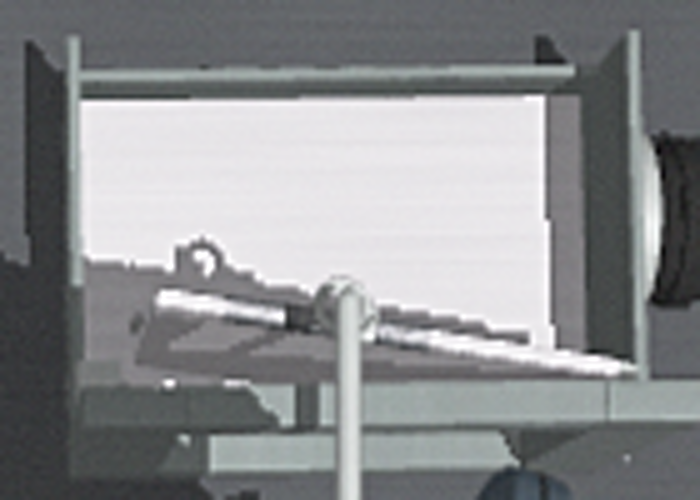

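The flap is following, now at about 0.15 rad, with the pin in the ring at top (399,131). The sideways force shows the pin about 1 mm too far outward, so I ease it back.

Call:
{"name": "jog_arm", "arguments": {
  "increments": [0, -0.0005, -0.0015, 0, 0, -0.0005, -0.0015, 0, 0, 0, -0.0015, 0, 0, 0, -0.0015, 0, 0, 0, -0.0015, 0, 0, 0, -0.0015, 0, 0, 0, -0.0015, 0, 0, 0, -0.0015, 0, 0, 0, -0.0015, 0, 0, 0, -0.001, 0]
}}

```text
time_s: 18.25
ee_pos: [0.4927, -0.1047, 0.2765]
tcp_rot: [0.001, 0.707, -0.001, 0.707]
ft_force: [0.2, -0.4, -3.6]
opening: 0.0171
```

Run:
```python
from h import *
s,t,R=tip();print(t,s["ft_force"],s["wrist_torque"])
```

```text
[ 0.67269281 -0.10499205  0.22554378] [ 0.21252935 -0.3623759  -3.5579294 ] [ 0.03462931 -0.26084159  0.01321014]
```

Call:
{"name": "jog_arm", "arguments": {
  "increments": [0, 0, -0.0005, 0, 0, 0, -0.0005, 0, 0, 0, -0.0005, 0, 0, 0, -0.0005, 0, 0, 0, -0.0005, 0, 0, 0, -0.0005, 0, 0, 0, -0.0005, 0, 0, 0, -0.0005, 0, 0, 0, -0.0005, 0, 0, 0, -0.0005, 0]
}}

```text
time_s: 19.5
ee_pos: [0.4884, -0.1048, 0.2766]
tcp_rot: [0.001, 0.707, -0.001, 0.708]
ft_force: [4.0, 0.6, -3.2]
opening: 0.017
```

Run:
```python
from h import *
s,t,R=tip();print(t,s["ft_force"],s["wrist_torque"],R[2,2])
```

```text
[ 0.66845812 -0.10504215  0.22583862] [ 4.03425891  0.6496098  -3.17322223] [ 0.03139796 -0.72421124  0.00837312] 0.0014361004194042848
```

Call:
{"name": "jog_arm", "arguments": {
  "increments": [0, 0, -0.0004, 0, 0, 0, -0.0004, 0, 0, 0, -0.0004, 0, 0, 0, -0.0003, 0, 0, 0, -0.0003, 0, 0, 0, -0.0003, 0, 0, 0, -0.0003, 0, 0, 0, -0.0003, 0, 0, 0, -0.0003, 0, 0, 0, 0, 0]
}}

```text
time_s: 20.75
ee_pos: [0.4876, -0.1048, 0.2768]
tcp_rot: [0.0, 0.705, -0.0, 0.709]
ft_force: [9.7, 1.2, -4.7]
opening: 0.0172
```

Run:
```python
from h import *
s,t,R=tip();print(t,s["ft_force"],s["wrist_torque"],R[2,2])
```

```text
[ 0.66797134 -0.10507744  0.22696567] [ 9.66085836  1.15147612 -4.68438156] [ 0.00831925 -2.12998432  0.07862421] 0.006378731754182576
```

Call:
{"name": "jog_arm", "arguments": {
  "increments": [0, 0, -0.0003, 0, 0, 0, -0.0003, 0, 0, 0, -0.0003, 0, 0, 0, -0.0003, 0, 0, 0, -0.0003, 0, 0, 0, 0, 0, 0, 0, 0, 0, 0, 0, 0, 0, 0, 0, 0, 0, 0, 0, 0, 0]
}}

```text
time_s: 22.0
ee_pos: [0.4873, -0.1049, 0.2769]
tcp_rot: [0.0, 0.704, -0.0, 0.71]
ft_force: [11.5, 0.5, -6.5]
opening: 0.0173
```

Run:
```python
from h import *
c=capture("top")
s,t,R=tip();print(t,s["ft_force"],s["wrist_torque"],R[2,2])
cv2.imwrite("pics/g.png",cv2.resize(c["color"][70:170,330:470],None,fx=5,fy=5,interpolation=cv2.INTER_CUBIC))
```

```text
[ 0.66776194 -0.10506814  0.22749786] [11.49213708  0.24220419 -5.9591241 ] [ 0.03524421 -2.64394675 -0.02115098] 0.008871704705730898
```

View pics/g.png

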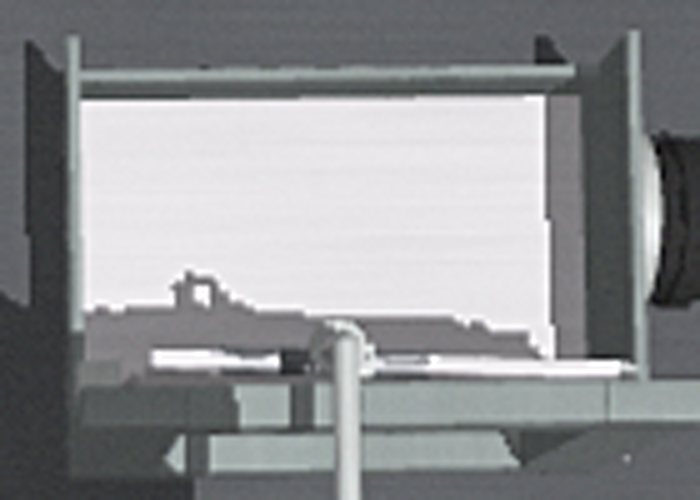

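The flap is at about 0.03 rad in this crop (free edge at row 358, hinge at row 368), in the catch ramp. The force is about 11 N, so I continue gently.

Call:
{"name": "jog_arm", "arguments": {
  "increments": [0, 0, -0.0003, 0, 0, 0, -0.0003, 0, 0, 0, -0.0003, 0, 0, 0, -0.0003, 0, 0, 0, -0.0003, 0, 0, 0, 0, 0, 0, 0, 0, 0, 0, 0, 0, 0, 0, 0, 0, 0, 0, 0, 0, 0]
}}

```text
time_s: 23.3
ee_pos: [0.4825, -0.1048, 0.2766]
tcp_rot: [0.001, 0.706, -0.001, 0.708]
ft_force: [4.4, -0.7, -3.1]
opening: 0.0177
```

Run:
```python
from h import *
s,t,R=tip();print(t,s["ft_force"],s["wrist_torque"],R[2,2],s["qpos"])
```

```text
[ 0.6625914  -0.10511473  0.22595092] [ 4.39434151 -0.67349541 -3.13237724] [ 0.04059295 -1.16045401 -0.02481504] 0.0017247004264241417 [-3.50158567e-01 -1.77404600e-02  1.27114802e-01  1.71400715e+00
  5.24526324e-04 -3.48515744e-01]
```

It snapped: the pin jumped 5 mm to x = 0.6626, where the ring should be when shut, and the force dropped. I relax the pin to the ring's centre.

Call:
{"name": "jog_arm", "arguments": {
  "increments": [0, 0, 0.0005, 0, 0, 0, 0.0005, 0, 0, 0, 0.001, 0, 0, 0, 0.001, 0, 0, 0, 0.001, 0, 0, 0, 0.0005, 0, 0, 0, 0, 0, 0, 0, 0, 0, 0, 0, 0, 0, 0, 0, 0, 0]
}}

```text
time_s: 24.55
ee_pos: [0.4863, -0.1048, 0.2765]
tcp_rot: [0.001, 0.707, -0.001, 0.707]
ft_force: [0.7, -0.7, -2.3]
opening: 0.0173
```

Run:
```python
from h import *
c=capture("top")
s,t,R=tip();print(t,s["ft_force"],s["wrist_torque"],R[2,2])
cv2.imwrite("pics/i.png",cv2.resize(c["color"][70:170,330:470],None,fx=5,fy=5,interpolation=cv2.INTER_CUBIC))
```

```text
[ 0.66628474 -0.10503569  0.22554571] [-0.01823566 -0.38652317 -3.14011142] [-0.00606737 -0.07754657  0.03714815] 2.708911277166104e-05
```

View pics/i.png

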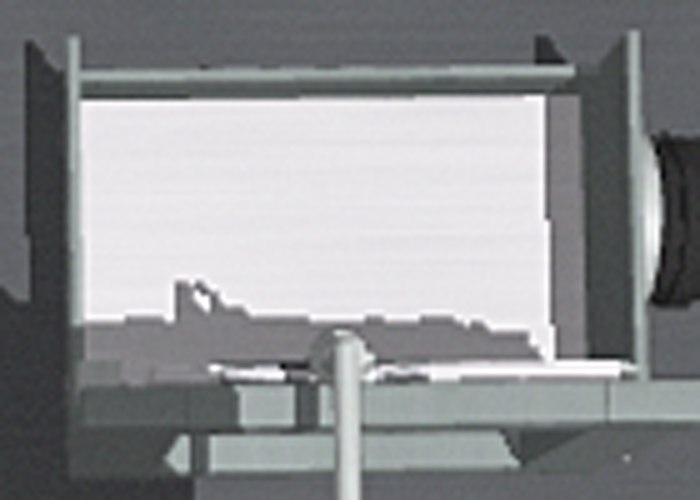

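The flap now lies parallel to the frame along its whole length (row about 370) with no force on the pin. I lift the hook out.

Call:
{"name": "jog_arm", "arguments": {
  "increments": [-0.001, 0, 0, 0, -0.002, 0, 0, 0, -0.003, 0, 0, 0, -0.003, 0, 0, 0, -0.003, 0, 0, 0, -0.003, 0, 0, 0, -0.003, 0, 0, 0, -0.004, 0, 0, 0, -0.004, 0, 0, 0, -0.004, 0, 0, 0]
}}

```text
time_s: 25.85
ee_pos: [0.4863, -0.1048, 0.3069]
tcp_rot: [0.001, 0.707, -0.001, 0.707]
ft_force: [0.4, -0.2, -2.4]
opening: 0.0173
```

Run:
```python
from h import *
s,t,R=tip();print(s["ee_pos"],t,s["ft_force"],s["wrist_torque"],R[2,2])
```

```text
[ 0.48631966 -0.10475481  0.30685978] [ 0.66632737 -0.1050503   0.25588783] [ 0.43742627 -0.19395855 -2.3867243 ] [ 0.01994734 -0.0596219  -0.05286223] 0.00015583445224559567
```

Call:
{"name": "jog_arm", "arguments": {
  "increments": [-0.015, 0.01, 0.002, 0, 0, 0.035, 0.008, 0, 0, 0.05, 0.01, 0, 0, 0.055, 0.011, 0, 0, 0.055, 0.011, 0, 0, 0.055, 0.011, 0, 0, 0.05, 0.01, 0, 0, 0.045, 0.008, 0, 0, 0.0325, 0.0058, 0, 0, 0, 0, 7.4]
}}

```text
time_s: 27.1
ee_pos: [0.5636, 0.2855, 0.3201]
tcp_rot: [0.046, 0.706, -0.046, 0.705]
ft_force: [-0.3, -0.1, -2.6]
opening: 0.0177
```

Call:
{"name": "jog_arm", "arguments": {
  "increments": [0.02, 0, 0, 0, 0.02, 0, 0, 0, 0.02, 0, 0, 0, 0.02, 0, 0, 0, 0.02, 0, 0, 0, 0.02, 0, 0, 0, 0.02, 0, 0, 0, 0.01, 0, 0, 0, 0, 0, 0, 0, 0, 0, 0, 0]
}}

```text
time_s: 28.35
ee_pos: [0.5643, 0.2828, 0.1726]
tcp_rot: [0.046, 0.705, -0.046, 0.706]
ft_force: [0.1, 0.5, -2.6]
opening: 0.0176
```

Run:
```python
from h import *
C={n:capture(n) for n in("scene","top")}
s,t,R=tip();u=R[:,2];print(s["ee_pos"],t,s["ft_force"],s["wrist_torque"],np.arctan2(u[1],u[0]),R[2,2])
a=t+[0,0,.045]
for n,c in C.items(): print(n,proj(c,[a-u*.2,a,t,a-u*.34]).round(1).tolist())
q=lambda im,x0,y0,w,h,k:cv2.resize(im[y0:y0+h,x0:x0+w],None,fx=k,fy=k,interpolation=cv2.INTER_CUBIC)
w=np.hstack([q(C["scene"]["color"],335,190,110,145,4),q(C["top"]["color"],200,100,80,145,4)]);cv2.imwrite("pics/j.png",w)
```

```text
[0.56442393 0.28288117 0.17292445] [0.74299892 0.25944509 0.12230113] [-0.26483718 -0.31561231 -1.44310662] [ 0.05077229  0.00095438 -0.0220562 ] -0.13079533952991076 0.0020918526578533325
scene [[407.3, 247.6], [355.7, 312.2], [354.2, 318.1], [437.6, 209.4]]
top [[235.2, 196.9], [245.7, 116.9], [248.9, 120.7], [227.7, 253.6]]
```

View pics/j.png

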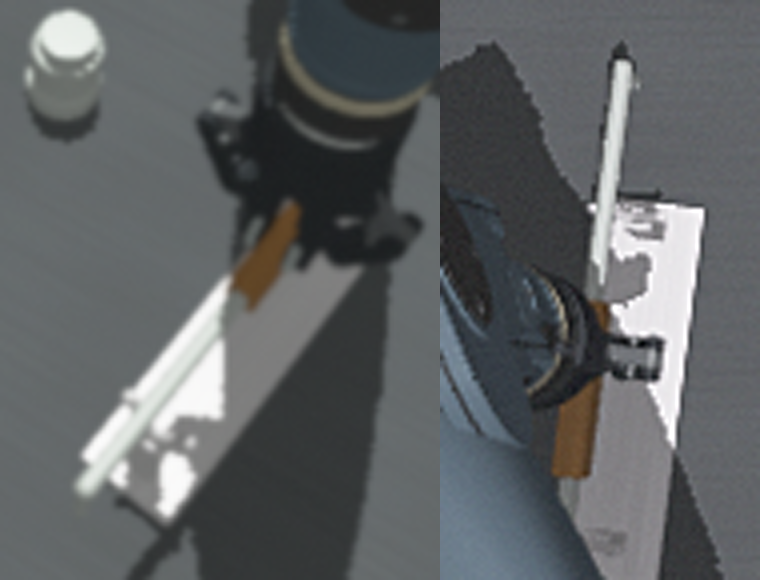

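The rod's front end matches the prediction (scene (356,312), top (245.4,116)), so the pole hasn't slipped in the grip. I lower it into the cradles.

Call:
{"name": "jog_arm", "arguments": {
  "increments": [0.015, 0, -0.001, 0, 0.015, 0, 0, 0, 0.015, 0, 0, 0, 0.012, 0, 0, 0, 0.008, 0, 0, 0, 0.005, 0, 0, 0, 0.003, 0, 0, 0, 0.001, 0, 0, 0, 0.001, 0, 0, 0, 0, 0, 0, 0]
}}

```text
time_s: 29.7
ee_pos: [0.5629, 0.2828, 0.0968]
tcp_rot: [0.046, 0.705, -0.046, 0.706]
ft_force: [-0.3, 0.5, -2.5]
opening: 0.0173
```

Run:
```python
from h import *
s,t,R=tip();u=R[:,2];print(s["ee_pos"],t,s["ft_force"],s["wrist_torque"],np.arctan2(u[1],u[0]),R[2,2])
```

```text
[0.56290145 0.28282113 0.09680471] [0.74138822 0.25935847 0.04588343] [-0.33286951  0.45157841 -2.5469344 ] [ 0.00150635 -0.0347348   0.01924689] -0.13078291368721057 0.00043724874391098956
```

Call:
{"name": "jog_arm", "arguments": {
  "increments": [0.001, 0, 0, 0, 0.001, 0, 0, 0, 0.001, 0, 0, 0, 0.0005, 0, 0, 0, 0.0005, 0, 0, 0, 0, 0, 0, 0, 0, 0, 0, 0, 0, 0, 0, 0, 0, 0, 0, 0, 0, 0, 0, 0]
}}

```text
time_s: 30.95
ee_pos: [0.5628, 0.2828, 0.0929]
tcp_rot: [0.046, 0.705, -0.046, 0.706]
ft_force: [-0.8, -1.0, 1.9]
opening: 0.0176
```

Run:
```python
from h import *
s,t,R=tip();u=R[:,2];print(s["ee_pos"],t,s["ft_force"],s["wrist_torque"],np.arctan2(u[1],u[0]),R[2,2])
```

```text
[0.56278863 0.28277196 0.09286083] [0.74126777 0.25930766 0.04191357] [-0.78203025 -1.01352744  1.87122662] [-0.18149941  0.30429876 -0.03879995] -0.130746738421842 0.0002930040593410732
```

The rack carries the pole at the same height as when I grasped it. Releasing.

Call:
{"name": "jog_arm", "arguments": {
  "increments": [0, 0, 0, 0, 0, 0, 0, 0, 0, 0, 0, 0, 0, 0, 0, 0, 0, 0, 0, 0, 0, 0, 0, 0, 0, 0, 0, 0, 0, 0, 0, 0, 0, 0, 0, 0, 0, 0, 0, 0],
  "gripper": 1
}}

```text
time_s: 32.2
ee_pos: [0.5627, 0.2828, 0.0925]
tcp_rot: [0.046, 0.706, -0.046, 0.706]
ft_force: [0.1, 0.2, 0.5]
opening: 0.085
```

Call:
{"name": "jog_arm", "arguments": {
  "increments": [-0.005, 0, 0, 0, -0.01, 0, 0, 0, -0.015, 0, 0, 0, -0.02, 0, 0, 0, -0.025, 0, 0, 0, -0.03, 0, 0, 0, -0.03, 0, 0, 0, -0.03, 0.02, -0.02, 0, 0, 0.04, -0.04, 0, 0, 0.04, -0.04, 0]
}}

```text
time_s: 33.45
ee_pos: [0.4766, 0.3961, 0.26]
tcp_rot: [0.048, 0.704, -0.046, 0.707]
ft_force: [0.5, -0.0, 0.5]
opening: 0.085
```

Call:
{"name": "jog_arm", "arguments": {
  "increments": [0, 0.03, -0.05, 0, 0, 0.03, -0.05, 0, 0, 0.03, -0.05, 0, 0, 0.02, -0.04, 0, 0, 0, -0.02, 0, 0, 0, 0, 0, 0, 0, 0, 0, 0, 0, 0, 0, 0, 0, 0, 0, 0, 0, 0, 0]
}}

```text
time_s: 34.7
ee_pos: [0.2834, 0.5311, 0.2574]
tcp_rot: [0.047, 0.706, -0.047, 0.706]
ft_force: [0.4, -0.0, -0.1]
opening: 0.0854
```

Run:
```python
from h import *
C={n:capture(n) for n in("scene","top")};T,S=C["top"],C["scene"]
for n,c in C.items():
    hsv=cv2.cvtColor(c["color"],cv2.COLOR_BGR2HSV)
    m=cv2.inRange(hsv,(8,120,60),(18,255,255))
    k,l,st,ce=cv2.connectedComponentsWithStats(m)
    for i in range(1,k):
        p=cast(c,[ce[i]],.099)[0]
        if st[i,4]>80 and abs(p[0]-.54)<.1: print(n,st[i],p)
q=lambda im,x0,y0,w,h,k:cv2.resize(im[y0:y0+h,x0:x0+w],None,fx=k,fy=k,interpolation=cv2.INTER_CUBIC)
cv2.imwrite("pics/k.png",np.hstack([q(S["color"],140,140,310,200,1.5),q(T["color"],215,60,270,240,1.25)]))if 0 else cv2.imwrite("pics/k.png",np.vstack([q(S["color"],140,150,310,180,1.7)[:306,:527],q(T["color"],215,70,310,170,1.7)[:289,:527]]))
```

```text
scene [389 244  28  33 253] [0.54531044 0.28593133 0.099     ]
top [235 178  13  42 326] [0.54312828 0.28444595 0.099     ]
```

View pics/k.png

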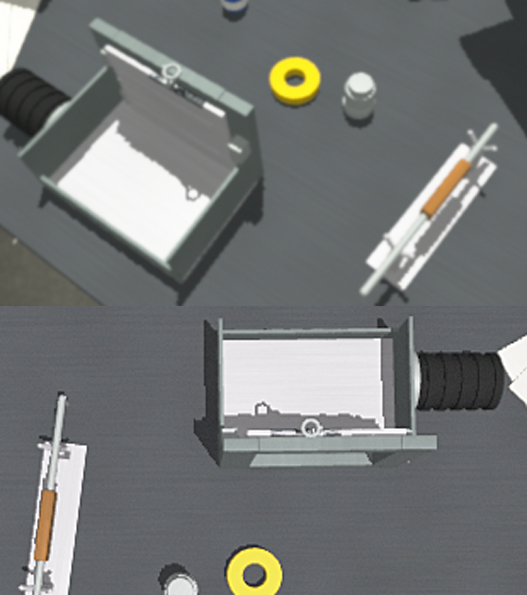

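The final picture shows the flap shut against the frame (scene crop (165,80), top crop row about 432). The pole is back in both cradles with its handle within 0.4 mm of where it started, and the visible bystanders look unmoved.

```bash
python3 -c "
from cell import ticket
print(ticket.job_done())"
```

```text
the job is handed in; nothing more can be done
None
```

The flap is shut in its catch and the pole is back in its rack. I handed the job in at about 35 s of the 67 s allowed.

**What I did:** I took the pole from the rack and lowered its hook into the ring eye in small steps, with no contact force. I then drew the flap along its arc until it snapped home. The most force I read at the end of a move was about 11.5 N sideways, in the catch; I didn't sample during moves. Afterwards I relaxed the pin, lifted it out without the eye catching, laid the pole back in both cradles hook down, let go and backed the arm away.

**Last checks:**
- **Flap:** it lies parallel against the frame in both views. At the snap the pin jumped 5 mm to where the ring sits when shut. It stayed shut after I relaxed the pin and lifted it out.
- **Pole:** the handle is within 0.4 mm of its first measured position in both cameras.
- **Bystanders:** the coupling and the disc look unmoved in the last picture. The jar is only partly in view there, and I didn't measure any of the three again.

**One disagreement:** near the hood the cameras and the arm's own position differed by about 3 to 5 mm sideways. I corrected for this using the pole and eye seen in the same pictures, then by the side force on the pin.

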